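Set up the telescoping mic stand and hold it at its second stop

TASK

Lift the small blue microphone off the spinning turntable and stand it upright in the cup on the mic stand's crossbar; after letting go of it, press the red release button all the way down, then pull the mast up by the yellow knob, past the first stop, until it is fully out at its second stop. The mast sinks by itself if let go, so finish while still gripping the knob and holding the mast fully extended with the microphone standing in its cup. Leave the two steel bowls where they are, and the jar standing on the turntable.

Things in the scene. Friction and masses are not known exactly. Their poses are not given: they have to be found in the camera images.
- stand: fixed mic stand; origin on the table on the mast's axis, z up. In its frame (mm): grey base plate x -130 to 50, y -65 to 65, 30 high; collar 34 diameter, up to z 105; red button at x -90, y 0; crossbar along y, 205 long, 22 wide, upper face at z 128 when the mast is down; grey cup on it at y +70, yellow knob at y -75. Yaw within 30 degrees of 0.
- button_top (a point): centre of the upper face of the red release button (32 mm diameter, on the stand's base plate, 44 mm above the table, pressed straight down). It moves 8 mm against about 3 N and then stops solid; it stays down when let go. Until it is down the mast is locked.
- release_button (a joint): travel of the red button: 0 up, 0.008 m fully down
- mast_lower (a joint): extension of the lower telescope tube, straight up: 0 retracted (start), 0.065 m out (first stop). This one moves first. It takes about 6 N and slides back down by its weight when the knob is let go.
- mast_upper (a joint): extension of the upper telescope tube, straight up: 0 retracted (start), 0.065 m out (second stop, both tubes out, 130 mm of rise in all). It follows after the first stop and takes about 9 N.
- cup_floor (a point): centre of the inner floor of the grey cup on the crossbar's +y end (132 mm above the table when retracted); cup inside 48 mm diameter, 20 mm deep, wall 4 mm, open at the top. It rises with the mast and is rigid with the knob (fixed to the upper tube).
- knob_mid (a point): centre of the yellow pull knob on the crossbar's -y end: an upright cylinder, 24 mm diameter, 45 mm high, standing on the crossbar (centre 150.5 mm above the table when retracted), rigid with the mast; take it from above and pull straight up
- pull_knob: the yellow knob itself; origin at the centre of its underside, on the crossbar's upper face, z up
- mic_mid (a point): centre (half-way up) of the stubby wireless microphone: an upright cylinder with a blue body, a metal ring and a dark domed grille on top, 36 mm diameter, 85 mm high, straight sides up to 67 mm above its foot, about 0.15 kg; its z axis points from the foot to the dome. It starts standing on the turntable.
- turntable: wooden turntable (lazy Susan) that spins freely about its vertical axis; its place on the table is fixed. Origin on the table on the axis; disc 240 mm diameter, upper face 24 mm above the table. The microphone and the jar stand on it, on opposite sides, and turn with it when pushed.
- jar_mid (a point): centre (half-way up) of a closed glass jar with a red lid, 54 mm diameter, 85 mm high, standing on the turntable; z axis up. To stay standing there.
- bowl_big: loose steel bowl, 120 mm rim diameter, 45 mm high, on the table beyond the work; origin under its centre. To be left alone.
- bowl_small: loose steel bowl, 90 mm rim diameter, 35 mm high, on the table near the robot; origin under its centre. To be left alone.
There are look-alikes about, which are no part of the job. Of the things that look like the part that bears mic_mid, the smaller one is meant.

How it is judged:
On the way, in this order (a step that is already met when the one before it is completed fails the run):
1. the microphone stands upright in the cup, let go, with the button still up and the mast down (horizontal distance between mic_mid and cup_floor below 0.012 m and distance between mic_mid and cup_floor below 0.048 m and angle between mic_mid's own z axis and vertical below 0.12 rad and contact force between the fingers and mic below 0.2 N and value of joint release_button below 0.003 m and value of joint each of mast_lower, mast_upper below 0.006 m), for 0.2 s.
2. the release button is pressed down, the mast not yet pulled out (value of joint release_button above 0.0065 m and value of joint each of mast_lower, mast_upper below 0.015 m), for 0.1 s.
3. the mast is pulled to its first stop with the knob in the fingers (value of joint mast_lower above 0.058 m and contact force between the fingers and pull_knob above 1 N).
At the end, for the whole second after the job is handed in: Fingers still grip the yellow knob (over 2 N), mast at rest, each tube within 6 mm of its stop, button down; mic in the cup, within 7 degrees of upright, foot within 5 mm of its floor, untouched by the robot; jar standing on the turntable; bowls within 30 mm of their starts (value of joint each of mast_lower, mast_upper above 0.059 m and height (world z) of knob_mid above 0.268 m and contact force between the fingers and pull_knob above 2 N and value of joint release_button above 0.0055 m and horizontal distance between mic_mid and cup_floor below 0.012 m and distance between mic_mid and cup_floor below 0.048 m and angle between mic_mid's own z axis and vertical below 0.12 rad and contact force between each of the arm, the fingers and mic below 0.2 N and linear speed of pull_knob below 0.02 m/s and angle between jar_mid's own z axis and vertical below 0.1 rad and horizontal distance between jar_mid and turntable below 0.115 m and height (world z) of jar_mid above 0.06 m and distance of each of bowl_big, bowl_small from where it was at the start of the episode below 0.03 m); the arm keeps its last pose, push and grip.
It fails at once if the microphone is dropped or tipped over (height (world z) of mic_mid below 0.045 m or angle between mic_mid's own z axis and vertical above 1 rad).
It fails at once if the jar is tipped over or leaves the turntable (angle between jar_mid's own z axis and vertical above 0.6 rad or height (world z) of jar_mid below 0.055 m).
It fails at once if a bowl is pushed away (distance of any of bowl_big, bowl_small from where it was at the start of the episode above 0.05 m).
It also fails if it takes over 72 s, if anything falls off the work surface, if the arm or the gripper's body presses on something with over 40 N, if the wrist force passes 120 N, or if a joint passes its speed limit or range.

ROBOT

A 6-joint arm with a two-finger parallel gripper is mounted at the origin on the work surface. World frame = base frame: x ahead of the robot, y to its left, z up, the work surface at z = 0. Lengths are in m, angles in rad, forces in N, time in s.
With the tool pointing down it reaches from about 0.25 to 0.775 m from the base axis. Payload 8.9 kg.
Tool frame: the origin (TCP) lies on the centre line of the jaws, within the pads' length; the fingertips stand 17 mm ahead of it and the grasp point (between the pads) lies 2 mm behind it; x points along the fingers, y is the direction in which the jaws open and shut, and the axes are right-handed (so a half turn about x gives the same grasp; the last joint's range is limited). The gripper opens to 85 mm and grips with 20 to 120 N. Pads are 22 mm wide; open, the fingers measure 114 mm over their backs; the gripper's body (76 mm by 85 mm) begins 54 mm behind the grasp point. The pads swing forward as they close: fully open they stand 13 mm farther back than shut.
Start: joints at [-1.337, 0.291, -0.153, 1.127, 0, 1.431], TCP at [0.191, -0.489, 0.248] pointing down, gripper open.
Joint ranges: [-2.52, 2.52], [-0.91, 1.74], [-1.3, 1.37], [-1.96, 2.02], [-1.52, 1.47], [-3.14, 3.14]. Speed limits (rad/s): [2.22, 2.22, 2.79, 3.14, 3.14, 3.14].

INTERFACE

Orientations are given as a unit quaternion [x, y, z, w].
In Python, from workcell import manip, solver, sensors, viewer gives the robot as it stands. The module is installed in compiled form; this text tells all that it offers. Calls block until the motion is done:
- manip.reach(position, orientation): joint-space move of the TCP to a pose.
- manip.movel(position, frame=None, rate=0.15): straight line of the TCP; frame=None keeps the orientation; rate is the mean speed in m/s.
- manip.move_j(angles): joint-space move.
- manip.release() and manip.close(): open the fingers fully, or close them until they stop; the grip force is fixed at half the most.
- manip.hold(seconds).
- solver.inverse_kinematics(position, orientation): joint angles nearest the present ones, or None.
- sensors.read_state(): the state.
- viewer.grab_frame(name): name is "scene" or "top" or "wrist"; returns a dict with "img" (400x640x3 uint8, red, green, blue), "depth" (400x640 float32, m along the optical axis (not along the pixel's ray), 0 where there is no reading), "fov_y" (degrees; the focal length in pixels is half the picture's height over the tangent of half this angle, whatever the lens; pixels are square), "cx", "cy" (the principal point, pixels), "D" ([k1, k2, p1, p2, k3] as OpenCV has them; the pictures are not rectified), "position" and "rotation" of the camera in the world; the wrist camera has in their place "T_tool_cam" (4x4, takes a point from camera to tool coordinates, whose origin is the TCP and whose axes are the tool frame's). Camera axes: x right, y down, z forward; pixel columns grow to the right and rows downward; lengths in m; the calibration is good to about 2 mm. A picture is of the moment at which its call begins: read the wrist's pose just before it.
A pose or a line that the arm cannot do raises manip.IKError and nothing moves.
- manip.hand_in(): hands the job in, once; it reports no verdict.
The state is a dict: "time": time; "joints": joint angles; "joint_vel": joint speeds; "joint_torque": joint torques, N m; "position": TCP position; "eef_rot": TCP orientation; "ft_force": force on the tool from outside, world axes, zero at the start; "torque": the same for the moment, N m; "gripper_width": finger opening in m.
Only numpy, scipy, OpenCV 4.12 (cv2) and the standard library are available. Lean on these libraries where they do the work, as an engineer would, in place of code of your own. Each camera call takes 0.05 s, during which the arm holds its last target. There are 200 camera calls.

## Working session

There is one attempt and no reset: what is moved stays moved. The work goes in short steps, each a Python script; the robot and the scene stay as the last script left them, time stands still between calls to the robot, and variables do not carry over. Pictures are saved under pics/ and viewed, about 8 in all and at most 12, crops included, and the job is handed in when it is done.

```bash
mkdir -p pics; cat > h.py <<'E'
import numpy as np, cv2
from workcell import manip, solver, sensors, viewer
from scipy.spatial.transform import Rotation as R
def cam(f,T=None):
    if T is not None: return T[:3,:3],T[:3,3]
    r=np.array(f["rotation"]); 
    if r.shape!=(3,3): r=R.from_quat(r).as_matrix()
    return r,np.array(f["position"])
def K(f):
    F=200/np.tan(np.radians(f["fov_y"])/2)
    return np.array([[F,0,f["cx"]],[0,F,f["cy"]],[0,0,1.]])
def pts(f,uv,T=None):
    "world points from depth at pixels uv (N,2)"
    uv=np.array(uv,float).reshape(-1,2)
    n=cv2.undistortPoints(uv.reshape(-1,1,2),K(f),np.array(f["D"],float)).reshape(-1,2)
    d=f["depth"][uv[:,1].astype(int),uv[:,0].astype(int)]
    r,p=cam(f,T); return (np.c_[n,np.ones(len(n))]*d[:,None])@r.T+p
def plane(f,uv,z,T=None):
    uv=np.array(uv,float).reshape(-1,2)
    n=cv2.undistortPoints(uv.reshape(-1,1,2),K(f),np.array(f["D"],float)).reshape(-1,2)
    r,p=cam(f,T); v=np.c_[n,np.ones(len(n))]@r.T
    return p+v*((z-p[2])/v[:,2])[:,None]
def toolT(s):
    T=np.eye(4); q=np.array(s["eef_rot"]); T[:3,:3]=R.from_quat(q).as_matrix() if q.size==4 else q
    T[:3,3]=s["position"]; return T
def wrist():
    s=sensors.read_state(); f=viewer.grab_frame("wrist"); return f,toolT(s)@np.array(f["T_tool_cam"])
def down(yaw):
    "tool x down, jaw (tool y) along yaw"
    x=np.array([0,0,-1.]); y=np.array([np.cos(yaw),np.sin(yaw),0]); return R.from_matrix(np.c_[x,y,np.cross(x,y)]).as_quat()
E
python3 - <<'E'
from h import *
s=sensors.read_state(); print({k:np.round(v,3) for k,v in s.items()})
for n in("scene","top"):
    f=viewer.grab_frame(n); cv2.imwrite(f"pics/{n}0.png",f["img"][:,:,::-1]); np.savez(f"{n}0.npz",**f)
    print(n,f["fov_y"],f["cx"],f["cy"],f["D"],f["position"],np.round(f["rotation"],3),(f["depth"]>0).mean())
E
```

```text
{'time': np.float64(0.0), 'joints': array([-1.337,  0.291, -0.154,  1.127,  0.   ,  1.431]), 'joint_vel': array([-0.001,  0.   , -0.   ,  0.   ,  0.001,  0.   ]), 'joint_torque': array([-1.0000e-03, -5.3714e+01,  3.3137e+01,  1.6000e-02, -0.0000e+00,
       -0.0000e+00]), 'position': array([ 0.191, -0.489,  0.248]), 'eef_rot': array([-0.695, -0.132,  0.695, -0.131]), 'ft_force': array([-0.218, -0.224, -0.26 ]), 'torque': array([ 0.008, -0.033,  0.029]), 'gripper_width': np.float64(0.085)}
scene 44.60555233134643 325.474409350297 199.14579819393194 [-0.0654342  0.         0.         0.         0.       ] [1.24191239 0.19930576 0.9128385 ] [ 0.571  0.737 -0.288 -0.219] 0.99599609375
top 57.179646523926316 317.0722104981854 204.5501132790136 [-0.02131884  0.          0.          0.          0.        ] [ 0.41072151 -0.00420467  1.06472429] [-0.699  0.712 -0.047  0.047] 0.99601171875
```

View pics/scene0.png

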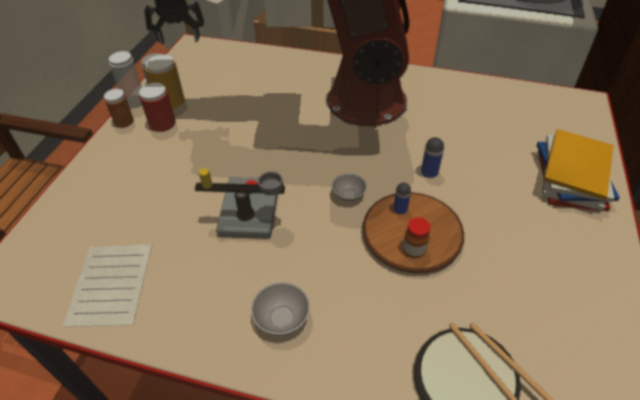

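View pics/top0.png

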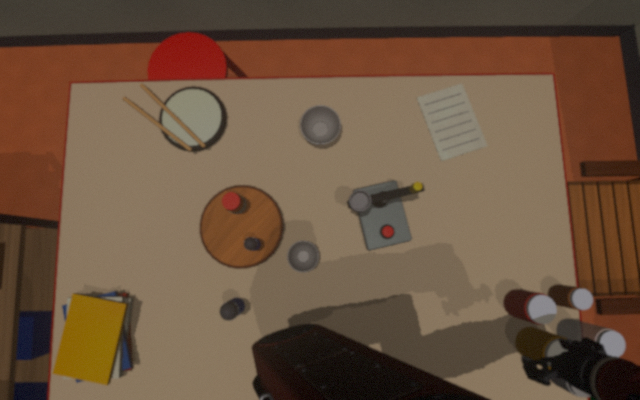

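Scene view: two candidate microphones. The small one stands on the turntable at scene (402,198) / top (252,243), and a larger one stands on the table at scene (432,157) / top (232,308). The smaller one on the turntable fits the description. The top view also shows the jar lid (232,202), cup (360,202), knob (418,188), button (387,232) and bowls at (320,127) and (304,256).

```bash
python3 - <<'E'
from h import *
L=lambda n:{k:v for k,v in np.load(n+"0.npz",allow_pickle=True).items()}
t=L("top"); s=L("scene")
def blob(f,box,cond):
    u0,v0,u1,v1=box; h=cv2.cvtColor(f["img"],cv2.COLOR_RGB2HSV)[v0:v1,u0:u1].astype(int)
    m=cond(h[...,0],h[...,1],h[...,2]); v,u=np.nonzero(m); return np.c_[u+u0,v+v0]
Y=lambda h,s,v:(h>20)&(h<35)&(s>150)&(v>80)
RED=lambda h,s,v:((h<6)|(h>174))&(s>150)&(v>70)
for n,f,b,c,z in[("knob t",t,(400,175,435,200),Y,.173),("btn t",t,(375,220,400,245),RED,.044),("jarlid t",t,(215,185,250,218),RED,.109),("knob s",s,(190,160,220,195),Y,.15),("btn s",s,(240,175,262,192),RED,.044)]:
    p=blob(f,b,c); m=p.mean(0); print(n,len(p),m,plane(f,[m],z)[0].round(4),"depth",np.median(pts(f,p),0).round(4))
# depth-based objects in top
vv,uu=np.mgrid[170:330,190:440]; uv=np.c_[uu.ravel(),vv.ravel()]; P=pts(t,uv)
def reg(n,box,zlo,zhi):
    u0,v0,u1,v1=box; m=(uv[:,0]>u0)&(uv[:,0]<u1)&(uv[:,1]>v0)&(uv[:,1]<v1)&(P[:,2]>zlo)&(P[:,2]<zhi)
    q=P[m]; print(n,m.sum(),q.min(0).round(4),q.max(0).round(4),"mid",((q.min(0)+q.max(0))/2).round(4),"mean",q.mean(0).round(4)); return q
reg("turntable",(190,170,295,280),.018,.030)
reg("mic",(235,225,275,260),.06,.13)
reg("jar",(210,185,255,225),.09,.13)
reg("bigmic",(210,290,255,328),.05,.2)
q=reg("cup",(340,185,376,220),.135,.17); 
reg("bowl_s",(280,235,325,280),.02,.06)
reg("bar",(340,175,440,220),.118,.2)
w,h=640,400
a=cv2.resize(s["img"][160:290,340:500],(640,520),interpolation=cv2.INTER_CUBIC); cv2.imwrite("pics/crop1.png",a[:,:,::-1])
E
```

```text
knob t 71 [417.12676056 186.16901408] [ 0.5713 -0.2544  0.173 ] depth [ 0.5716 -0.2542  0.172 ]
btn t 103 [387.21359223 231.10679612] [ 0.4692 -0.2002  0.044 ] depth [ 0.4695 -0.2001  0.0432]
jarlid t 243 [231.02057613 200.8600823 ] [0.5525 0.2201 0.109 ] depth [0.5521 0.22   0.1092]
knob s 158 [204.93037975 177.24683544] [ 0.5723 -0.2579  0.15  ] depth [ 0.5807 -0.2524  0.1616]
btn s 42 [250.76190476 182.5       ] [ 0.4681 -0.2018  0.044 ] depth [ 0.4656 -0.2003  0.0421]
turntable 4948 [0.3744 0.0603 0.018 ] [0.6117 0.3285 0.03  ] mid [0.4931 0.1944 0.024 ] mean [0.4871 0.2078 0.0245]
mic 169 [0.4233 0.1539 0.0603] [0.4576 0.1884 0.1124] mid [0.4405 0.1711 0.0864] mean [0.4404 0.1683 0.0997]
jar 271 [0.5303 0.1969 0.0925] [0.5767 0.2444 0.1134] mid [0.5535 0.2207 0.1029] mean [0.553  0.2197 0.1086]
bigmic 354 [0.2451 0.202  0.0501] [0.2925 0.247  0.1193] mid [0.2688 0.2245 0.0847] mean [0.2716 0.2207 0.1002]
cup 155 [ 0.5146 -0.1423  0.1352] [ 0.5687 -0.0872  0.1569] mid [ 0.5417 -0.1148  0.146 ] mean [ 0.5428 -0.1154  0.1484]
bowl_s 353 [ 0.3609 -0.0067  0.0201] [0.4621 0.0975 0.0415] mid [0.4115 0.0454 0.0308] mean [0.4051 0.0362 0.0296]
bar 887 [ 0.5146 -0.2822  0.1182] [ 0.5875 -0.0842  0.1752] mid [ 0.5511 -0.1832  0.1467] mean [ 0.5537 -0.1673  0.137 ]
```

View pics/crop1.png

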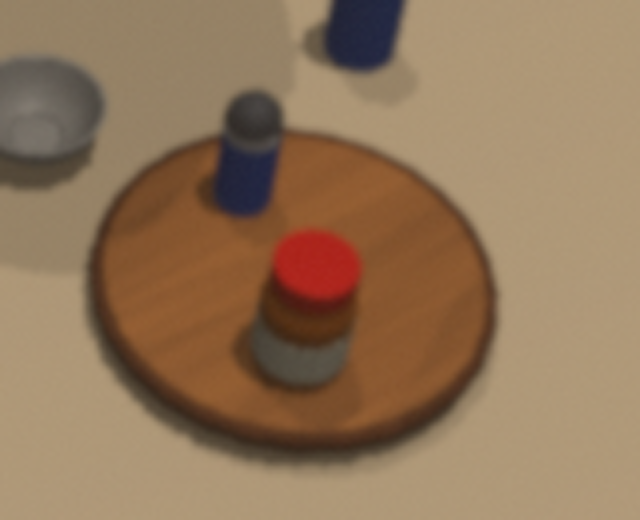

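The crop confirms the target: the small mic with blue body, ring and dark dome stands on the turntable, and the larger one is off it on the table. Next I move above it and check from near.

```bash
python3 - <<'E'
from h import *
yaw=np.radians(-58)
for y in(yaw,yaw+np.pi):
    print(np.degrees(y),[np.round(solver.inverse_kinematics([.441,.17,z],down(y)),2) if solver.inverse_kinematics([.441,.17,z],down(y)) is not None else None for z in(.25,.071)])
c=[(y,solver.inverse_kinematics([.441,.17,.25],down(y))) for y in(yaw,yaw+np.pi)]
y=min([a for a in c if a[1] is not None],key=lambda a:abs(a[1][5]))[0]
manip.reach([.441,.17,.25],down(y))
f,T=wrist(); cv2.imwrite("pics/w1.png",f["img"][:,:,::-1]); np.savez("w1.npz",**f,T=T)
s=sensors.read_state(); print(s["time"],s["position"],np.degrees(y),f["D"],np.round(f["T_tool_cam"],3))
vv,uu=np.mgrid[0:400,0:640]; uv=np.c_[uu.ravel(),vv.ravel()]; P=pts(f,uv,T); d=f["depth"].ravel()
m=(d>0)&(np.hypot(P[:,0]-.441,P[:,1]-.17)<.035)&(P[:,2]>.035)&(P[:,2]<.12)
q=P[m]; print(m.sum(),q.min(0),q.max(0))
h=q[(q[:,2]>.045)&(q[:,2]<.085)]
A=np.c_[2*h[:,:2],np.ones(len(h))]; x=np.linalg.lstsq(A,(h[:,:2]**2).sum(1),rcond=None)[0]; print("circle",x[:2],np.sqrt(x[2]+x[0]**2+x[1]**2),len(h))
t=viewer.grab_frame("top"); u2=np.c_[np.mgrid[225:262,235:275][1].ravel(),np.mgrid[225:262,235:275][0].ravel()]
E
```

```text
-58.00000000000001 [array([ 0.21,  0.19, -0.28,  1.1 ,  0.  ,  2.8 ]), array([ 0.21,  0.38, -0.55,  0.64,  0.  ,  2.8 ])]
122.0 [array([ 0.21,  0.19, -0.28,  1.1 ,  0.  , -0.35]), array([ 0.21,  0.38, -0.55,  0.64,  0.  , -0.35])]
2.65 [0.4412796  0.16944187 0.24996783] 122.0 [-0.01817643  0.          0.          0.          0.        ] [[ 0.002 -0.269  0.963 -0.125]
 [ 1.     0.    -0.002 -0.001]
 [ 0.     0.963  0.269 -0.069]
 [ 0.     0.     0.     1.   ]]
1717 [0.42365215 0.15190473 0.03501123] [0.45803916 0.18772379 0.11098353]
circle [0.44184646 0.16996637] 0.017834608778300995 232
```

View pics/w1.png

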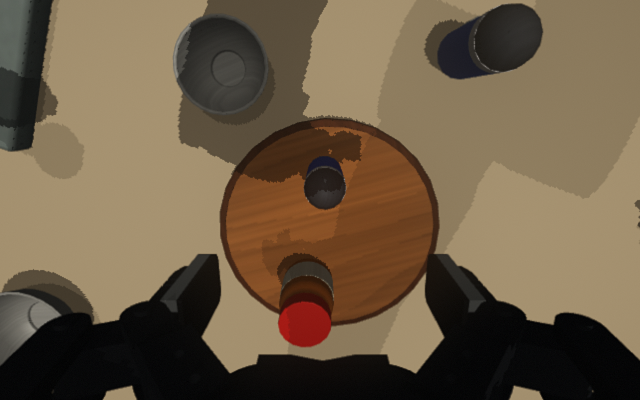

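The wrist view shows the mic at (324,180) between the fingers. The circle fit gives radius 17.8 mm at (0.442, 0.170), which agrees with the top view. I'll grasp and lift it.

```bash
python3 - <<'E'
from h import *
manip.movel([.4418,.17,.071]); manip.close(); s=sensors.read_state(); print(s["gripper_width"],s["ft_force"],s["time"])
manip.movel([.4418,.17,.11],rate=.08); 
s=sensors.read_state(); print(s["gripper_width"],s["ft_force"])
manip.movel([.4418,.17,.24])
s=sensors.read_state(); print(s["gripper_width"],s["position"])
for y in np.radians([192,12,102,-78,147]):
    print(np.degrees(y),solver.inverse_kinematics([.542,-.115,.26],down(y)))
for y in np.radians([12,192,102,-78]):
    print(np.degrees(y),solver.inverse_kinematics([.5715,-.254,.29],down(y)),solver.inverse_kinematics([.5715,-.254,.155],down(y)))
E
```

```text
0.034702388549495713 [-1.17548568  0.17072386  5.37189404] 4.5583
0.03504879803706726 [-0.34203295 -0.04928763 -1.3183921 ]
0.03456411591912906 [0.4412485  0.16986652 0.2390833 ]
192.00000000000003 [-0.34103185  0.34034485 -0.05183781  1.17861367  0.         -2.12126769]
12.000000000000002 [-0.34103185  0.34034485 -0.05183781  1.17861367  0.          1.02032496]
102.0 [-0.34103185  0.34034485 -0.05183781  1.17861367  0.         -0.55047136]
-78.0 [-0.34103185  0.34034485 -0.05183781  1.17861367  0.          2.59112129]
147.0 [-0.34103185  0.34034485 -0.05183781  1.17861367  0.         -1.33586953]
12.000000000000002 [-0.53505486  0.47392199  0.22984992  1.32672426  0.          0.82630195] [-0.53505486  0.54089264 -0.01755067  1.01235302  0.          0.82630195]
192.00000000000003 [-0.53505486  0.47392199  0.22984992  1.32672426  0.         -2.3152907 ] [-0.53505486  0.54089264 -0.01755067  1.01235302  0.         -2.3152907 ]
102.0 [-0.53505486  0.47392199  0.22984992  1.32672426  0.         -0.74449437] [-0.53505486  0.54089264 -0.01755067  1.01235302  0.         -0.74449437]
-78.0 [-0.53505486  0.47392199  0.22984992  1.32672426  0.          2.39709828] [-0.53505486  0.54089264 -0.01755067  1.01235302  0.          2.39709828]
```

```bash
python3 - <<'E'
from h import *
y=np.radians(12)
manip.reach([.535,-.03,.29],down(y))
f,T=wrist(); cv2.imwrite("pics/w2.png",f["img"][:,:,::-1])
s=sensors.read_state(); print(s["time"],s["position"],s["gripper_width"])
vv,uu=np.mgrid[0:400,0:640]; uv=np.c_[uu.ravel(),vv.ravel()]; P=pts(f,uv,T); d=f["depth"].ravel()
def circ(h): 
    x=np.linalg.lstsq(np.c_[2*h[:,:2],np.ones(len(h))],(h[:,:2]**2).sum(1),rcond=None)[0]; return x[:2].round(4),np.sqrt(x[2]+x[0]**2+x[1]**2).round(4),len(h)
n=(d>0)&(np.hypot(P[:,0]-.542,P[:,1]+.115)<.045)
for lo,hi in((.125,.13),(.13,.135),(.137,.147),(.149,.158)):
    q=P[n&(P[:,2]>lo)&(P[:,2]<hi)]; print(lo,hi,circ(q) if len(q)>20 else len(q),q.min(0).round(4),q.max(0).round(4))
k=(d>0)&(np.hypot(P[:,0]-.5715,P[:,1]+.254)<.03)&(P[:,2]>.135)
q=P[k]; print("knob",k.sum(),q.min(0).round(4) if len(q) else 0,q.max(0).round(4) if len(q) else 0)
if len(q): print(circ(q[(q[:,2]>.14)&(q[:,2]<.166)]), q[q[:,2]>.17].mean(0))
E
```

```text
7.625 [ 0.53471066 -0.02945771  0.28963379] 0.034621878012748714Traceback (most recent call last):
  File "<stdin>", line 11, in <module>
    return umr_minimum(a, axis, None, out, keepdims, initial, where)
ValueError: zero-size array to reduction operation minimum which has no identity
```

View pics/w2.png

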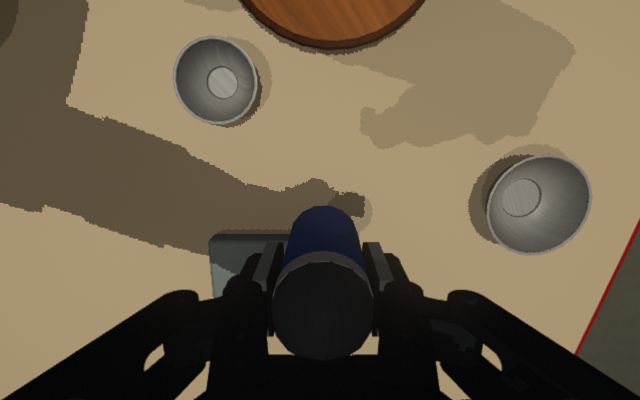

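Wrong side: the camera sees toward +y, with bowls at (215,80) and (540,205) and the mic held upright at (322,290). I'll look again from the knob side.

```bash
cat > meas.py <<'E'
from h import *
def circ(h): 
    x=np.linalg.lstsq(np.c_[2*h[:,:2],np.ones(len(h))],(h[:,:2]**2).sum(1),rcond=None)[0]; return x[:2].round(4),np.sqrt(x[2]+x[0]**2+x[1]**2).round(4),len(h)
def near(c,r,bands,name):
    f,T=wrist(); cv2.imwrite(f"pics/{name}.png",f["img"][:,:,::-1])
    vv,uu=np.mgrid[0:400,0:640]; uv=np.c_[uu.ravel(),vv.ravel()]; P=pts(f,uv,T); d=f["depth"].ravel()
    n=(d>0)&(np.hypot(P[:,0]-c[0],P[:,1]-c[1])<r)
    for lo,hi in bands:
        q=P[n&(P[:,2]>lo)&(P[:,2]<hi)]
        if len(q)>10: print(lo,hi,circ(q),q.min(0).round(4),q.max(0).round(4),q.mean(0).round(4))
        else: print(lo,hi,len(q))
E
python3 - <<'E'
from meas import *
y=np.radians(12)
manip.reach([.562,-.215,.29],down(y))
near((.542,-.114),.035,((.125,.135),(.137,.147),(.149,.158)),"w3")
s=sensors.read_state(); print(s["time"],s["position"],s["gripper_width"])
E
```

```text
0.125 0.135 (array([ 0.5433, -0.1189]), np.float64(0.0176), 3370) [ 0.5189 -0.1489  0.125 ] [ 0.5664 -0.0935  0.1349] [ 0.543  -0.1176  0.1315]
0.137 0.147 (array([ 0.5431, -0.1179]), np.float64(0.0242), 312) [ 0.5187 -0.1447  0.1371] [ 0.5667 -0.093   0.147 ] [ 0.5403 -0.1045  0.1422]
0.149 0.158 (array([ 0.5429, -0.1172]), np.float64(0.0256), 1389) [ 0.5147 -0.1446  0.149 ] [ 0.5706 -0.0895  0.1542] [ 0.5427 -0.1158  0.1515]
8.45 [ 0.56200462 -0.21410963  0.28996365] 0.034594837968058866
```

View pics/w3.png

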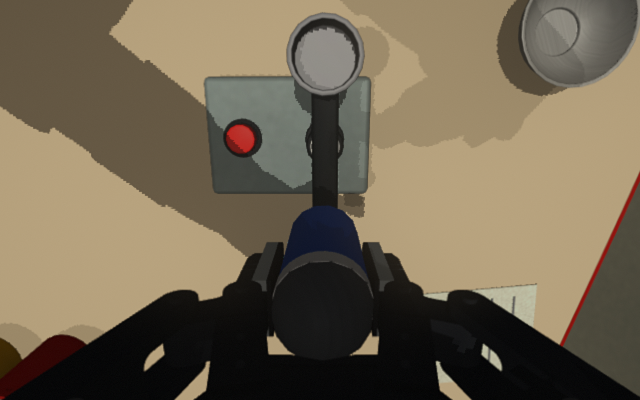

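The cup (325,55) is in view and its rim, bore and floor all centre at about (0.5428, −0.1172). Button is at (242,138). I'll insert the mic with guarded steps.

```bash
python3 - <<'E'
from meas import *
c=np.array([.5428,-.1172])
manip.movel([*c,.29]); p=sensors.read_state()["position"]; c=c+(c-p[:2]); print("corr",c)
manip.movel([*c,.205]); manip.hold(.2); f0=sensors.read_state()["ft_force"]; print(f0)
for z in np.arange(.196,.1755,-.002):
    manip.movel([*c,z],rate=.04); s=sensors.read_state(); df=s["ft_force"]-f0; print(z.round(4),s["position"].round(4),df.round(1))
    if df[2]>3: break
manip.release(); manip.hold(.3); s=sensors.read_state(); print(s["gripper_width"],s["ft_force"],s["time"])
manip.movel([*c,.30],rate=.1)
manip.reach([.562,-.215,.29],down(np.radians(12)))
near((.5428,-.1172),.035,((.155,.165),(.17,.18),(.18,.195),(.21,.23)),"w4")
E
```

```text
corr [ 0.54252998 -0.11689773]
[-0.05727249  0.02134597 -1.79906352]
0.196 [ 0.5422 -0.1168  0.1956] [0.4 0.  0.5]
0.194 [ 0.5425 -0.1169  0.1939] [-0.1 -0.1  0.3]
0.192 [ 0.5424 -0.1169  0.1919] [-0.4 -0.3 -0.3]
0.19 [ 0.5424 -0.1169  0.1899] [-0.2  0.1  0.9]
0.188 [ 0.5425 -0.1169  0.1879] [0.1 0.1 1.1]
0.186 [ 0.5424 -0.1169  0.1858] [0.4 1.1 0. ]
0.184 [ 0.5424 -0.1168  0.1838] [-0.1 -0.5  0.8]
0.182 [ 0.5424 -0.1169  0.1818] [0.4 0.1 1. ]
0.18 [ 0.5424 -0.1169  0.1798] [ 0.  -0.2  1.1]
0.178 [ 0.5428 -0.1168  0.1791] [-2.8  2.2 12.3]
0.08544183848659777 [ 0.35072923 -0.19132652 -0.49872102] 13.6583
0.155 0.165 (array([ 0.5434, -0.1186]), np.float64(0.0177), 26) [ 0.5339 -0.1363  0.1555] [ 0.5571 -0.1297  0.1649] [ 0.5453 -0.1347  0.1596]
0.17 0.18 (array([ 0.5434, -0.1183]), np.float64(0.018), 38) [ 0.5338 -0.1363  0.1709] [ 0.5594 -0.1267  0.1798] [ 0.547  -0.134   0.1753]
0.18 0.195 (array([ 0.5434, -0.1186]), np.float64(0.0178), 42) [ 0.5312 -0.1364  0.18  ] [ 0.5563 -0.1306  0.1941] [ 0.5448 -0.1349  0.1871]
0.21 0.23 (array([ 0.5434, -0.1188]), np.float64(0.0096), 2134) [ 0.5296 -0.1325  0.21  ] [ 0.5577 -0.1044  0.2183] [ 0.5434 -0.119   0.2139]
```

View pics/w4.png

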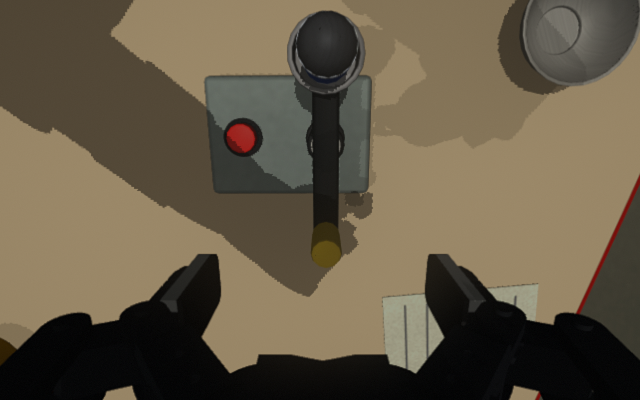

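The mic stands upright in the cup at (326,45), with its top at about 0.217 m, as expected for a seated foot. Now the button.

```bash
python3 - <<'E'
from meas import *
f,T=wrist()
h=cv2.cvtColor(f["img"],cv2.COLOR_RGB2HSV).astype(int)
def cen(m,box):
    u0,v0,u1,v1=box; k=np.zeros_like(m,bool); k[v0:v1,u0:u1]=m[v0:v1,u0:u1]; v,u=np.nonzero(k); return np.c_[u,v]
b=cen(((h[...,0]<6)|(h[...,0]>174))&(h[...,1]>150)&(h[...,2]>90),(215,110,270,165))
k=cen((h[...,0]>20)&(h[...,0]<35)&(h[...,1]>150)&(h[...,2]>50),(300,210,350,280))
for n,p,z in(("btn",b,.044),("knob",k,.173)):
    P=pts(f,p,T); q=P[abs(P[:,2]-z)<.004]; print(n,len(p),len(q),q.min(0).round(4),q.max(0).round(4),q.mean(0).round(4))
    if n=="btn": bc=(q[:,:2].min(0)+q[:,:2].max(0))/2
print(bc)
y=np.radians(12)
manip.close(); manip.reach([*bc,.20],down(y)); manip.movel([*bc,.075]); manip.hold(.2); f0=sensors.read_state()["ft_force"]; print(f0)
for z in np.arange(.068,.044,-.0015):
    manip.movel([*bc,z],rate=.03); s=sensors.read_state(); df=s["ft_force"]-f0; print(z.round(4),s["position"].round(4),df.round(1))
    if df[2]>12: break
manip.hold(.2); print(sensors.read_state()["ft_force"]); 
manip.movel([*bc,.20]); manip.release(); print(sensors.read_state()["time"])
E
```

```text
btn 608 607 [ 0.4548 -0.2176  0.0409] [ 0.4843 -0.1892  0.0462] [ 0.47   -0.2032  0.0437]
knob 1095 671 [ 0.5615 -0.27    0.1691] [ 0.5839 -0.2471  0.175 ] [ 0.5726 -0.2573  0.1726]
[ 0.46952064 -0.20343283]
[ 0.40899977 -0.05983562 -0.40993483]
0.068 [ 0.4693 -0.2033  0.0677] [-0.4  0.7  0.3]
0.0665 [ 0.4695 -0.2034  0.0664] [-0.5 -0.2  0.5]
0.065 [ 0.4695 -0.2034  0.0649] [ 0.2 -0.2  0. ]
0.0635 [ 0.4695 -0.2034  0.0634] [-0.9  0.1  0.3]
0.062 [ 0.4695 -0.2034  0.0619] [-1.3  0.7  0.5]
0.0605 [ 0.4695 -0.2034  0.0604] [-0.5  0.2 -0.1]
0.059 [ 0.4695 -0.2034  0.0589] [ 0.4 -0.5  0.5]
0.0575 [ 0.4695 -0.2034  0.0574] [-0.7 -0.6  0.8]
0.056 [ 0.4695 -0.2034  0.0559] [-0.3 -0.7  0.1]
0.0545 [ 0.4695 -0.2034  0.0544] [-0.6  1.   0.4]
0.053 [ 0.4696 -0.2034  0.053 ] [-1.   0.8  4. ]
0.0515 [ 0.4697 -0.2035  0.0528] [-5.4  2.6 22.8]
[-5.09647379  2.25270767 22.32326297]
23.4
```

The stop came with the tips at 0.036 m, so the button is fully down. I'll check it by depth, then grip the knob.

```bash
python3 - <<'E'
from meas import *
y=np.radians(12); k=np.array([.5726,-.2577])
manip.movel([.4695,-.2034,.29]); manip.reach([.562,-.215,.29],down(y))
near((.4695,-.2034),.011,((.03,.05),),"w5")
manip.reach([*k,.26],down(y)); p=sensors.read_state()["position"]; k2=k+(k-p[:2]); print(p,k2)
manip.movel([*k2,.155],rate=.1); manip.close(); s=sensors.read_state(); print(s["gripper_width"],s["ft_force"].round(1),s["position"],s["time"])
f,T=wrist(); cv2.imwrite("pics/w6.png",f["img"][:,:,::-1])
E
```

```text
0.03 0.05 (array([ 0.4695, -0.2034]), np.float64(0.0078), 332) [ 0.4586 -0.2142  0.0337] [ 0.4801 -0.1925  0.0378] [ 0.4695 -0.2033  0.0358]
[ 0.5711152  -0.25830955  0.25893288] [ 0.5740848  -0.25709045]
0.02254761672118504 [-5.1 -0.3  4.7] [ 0.57343117 -0.25739056  0.15528341] 26.7833
```

View pics/w6.png

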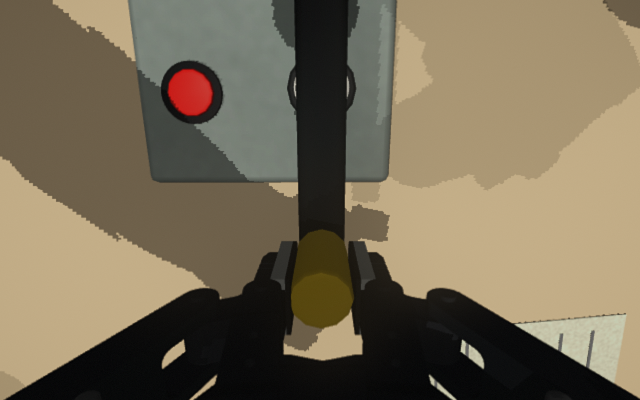

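The button top is at 0.0358 m, so it is down. The knob (322,280) is square between the pads. I'll pull up slowly.

```bash
python3 - <<'E'
from meas import *
p=sensors.read_state()["position"]; x,y0,z0=p
for dz in list(np.arange(.01,.125,.01))+[.124,.127,.129,.1305,.132,.1335,.135]:
    manip.movel([x,y0,z0+dz],rate=.05); s=sensors.read_state(); print(round(dz,4),(s["position"]-p).round(4),s["ft_force"].round(1),s["gripper_width"].round(4))
    if dz>.12 and s["ft_force"][2]<-22: break
manip.hold(.5); s=sensors.read_state(); print((s["position"]-p).round(4),s["ft_force"].round(1),s["time"])
f,T=wrist(); cv2.imwrite("pics/w7.png",f["img"][:,:,::-1]); f=viewer.grab_frame("top"); np.savez("top1.npz",**f)
f=viewer.grab_frame("scene"); cv2.imwrite("pics/s1.png",cv2.resize(f["img"][80:320,120:520],(800,480))[:,:,::-1])
E
```

```text
Traceback (most recent call last):
AttributeError: 'float' object has no attribute 'round'
```

```bash
python3 - <<'E'
from meas import *
p=np.array([ 0.57343117,-0.25739056,0.15528341]); x,y0,z0=p
for dz in list(np.arange(.02,.125,.01))+[.124,.127,.129,.1305,.132,.1335,.135]:
    manip.movel([x,y0,z0+dz],rate=.05); s=sensors.read_state(); print(round(dz,4),(s["position"]-p).round(4),s["ft_force"].round(1),round(float(s["gripper_width"]),4))
    if dz>.12 and s["ft_force"][2]<-22: break
manip.hold(.5); s=sensors.read_state(); print((s["position"]-p).round(4),s["ft_force"].round(1),s["time"])
f,T=wrist(); cv2.imwrite("pics/w7.png",f["img"][:,:,::-1]); f=viewer.grab_frame("top"); np.savez("top1.npz",**f)
f=viewer.grab_frame("scene"); cv2.imwrite("pics/s1.png",cv2.resize(f["img"][80:320,120:520],(800,480))[:,:,::-1])
E
```

```text
0.02 [-0.0002  0.0001  0.0203] [-4.1  0.5 -3.3] 0.0226
0.03 [-0.0001  0.0001  0.0306] [-4.6  0.5 -3.6] 0.0228
0.04 [-0.0001  0.      0.0409] [-3.8  1.7 -3.1] 0.0224
0.05 [-0.      0.      0.0512] [-5.4  2.  -3.6] 0.0221
0.06 [-0.      0.      0.0614] [-6.2  0.5 -2.7] 0.0227
0.07 [-0.     -0.      0.0714] [-5.6  1.7 -3.5] 0.0224
0.08 [ 0.     -0.0001  0.0815] [-6.7  2.4 -3. ] 0.0224
0.09 [ 0.     -0.0001  0.0917] [-6.9  2.  -2.7] 0.0225
0.1 [ 1.000e-04 -1.000e-04  1.018e-01] [-6.5  2.4 -3.5] 0.0229
0.11 [ 1.000e-04 -1.000e-04  1.118e-01] [-6.2  2.3 -3.3] 0.0227
0.12 [ 1.000e-04 -2.000e-04  1.219e-01] [-6.8  2.7 -3.4] 0.0224
0.124 [ 0.0002 -0.0002  0.1258] [-6.6  2.3 -3.4] 0.0224
0.127 [ 1.000e-04 -1.000e-04  1.286e-01] [-6.5  2.4 -4.5] 0.0228
0.129 [ 0.     -0.      0.1302] [-4.8  2.3 -6.7] 0.0227
0.1305 [-1.000e-04  2.000e-04  1.305e-01] [ -4.5   3.1 -13.7] 0.0227
0.132 [-0.0004  0.0006  0.1307] [ -2.6   3.9 -23.7] 0.0223
[-0.0004  0.0006  0.1308] [ -3.    3.6 -26.3] 32.7917
```

View pics/s1.png

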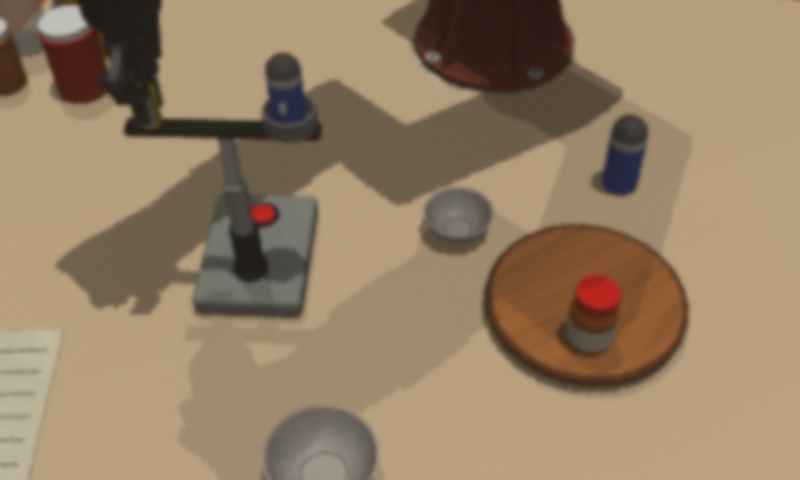

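The mast is fully out, with a hard stop at 130.8 mm of rise and the pull rising to 26 N. The mic is upright in the cup (285,95), the jar stands at (595,315), and the bowls have not moved. Handing in.

```bash
python3 - <<'E'
from meas import *
manip.hand_in(); s=sensors.read_state(); print(s["position"],s["ft_force"].round(1),s["gripper_width"],s["time"])
E
```

```text
the job is handed in; nothing more can be done
the job is handed in; nothing more can be done
```

The job is handed in, at about 33 s on the robot's clock. I put the small blue mic from the turntable into the cup, let go and pressed the red button. I then pulled the mast up by the yellow knob to its second stop, and was still gripping the knob at hand-in.

**Last checks:**
- **Button:** its top measured 35.8 mm above the table (36 mm expected when fully down). I never saw a clear 3 N of resistance along its travel, but it came to a solid stop there and stayed down after I let go.
- **Mast:** it rose 130.8 mm and stopped hard. The upward pull was about 26 N at the end, and the pads stayed 22–23 mm apart on the knob.
- **Mic:** depth readings after release put it upright, about 2 mm from the cup's centre, with its top at the height of a fully seated foot. After the pull, I only looked at it in the scene picture, where it stood upright.
- **Jar and bowls:** I checked these by eye in the final scene picture. The jar was standing on the turntable and neither bowl looked moved.

The cup-to-knob distance measured 143 mm against the nominal 145 mm, which is within the calibration error. No check failed, but hand-in reports no verdict.

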